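Turn a scraper blade blank over with the crank and hold it up level

TASK

The scraper blade blank sits with its tang in the slot of the turnover fixture, smooth face up, and its back is to be looked over. Crank the fixture right over to its other stop so that the back, with the bolster, comes up, draw the blank out of the slot, and finish with the gripper holding it in the air, steady and level, bolster face up, at least 10 cm higher than the slot. Leave the crank over at that stop, do not drop the blank, and do not disturb the mixing cup, the masking cap and the dial gauge near it.

Things in the scene. Friction and masses are not known exactly. Their poses are not given: they have to be found in the camera images.
- turnover: Turnover fixture, fixed: grey-painted base 112 x 130 mm; level shaft along its x, 105 mm above the worktop, in two pedestals (x = +-24 to 38, 30 wide, 120 high); a dark jaw between them, 38 mm wide, stop posts under it at y = +-35, swings from the -y side over the top to the +y side. Origin: centre of the base's underside; x along the shaft, crank at the -x end (robot side), y across, z up
- paddle (a joint): Angle of shaft, jaw and crank together, rad: 0 at the start, slot mouth and crank pointing to the fixture's -y; 1.57 both straight up; 3.14 (far stop) both pointing to +y. Limits 0 and 3.14. Friction of 0.15 N m holds it where it is left
- crank_grip (a point): Middle of the black crank handle: round grip, 18 mm diameter, 54 mm long, parallel to the shaft, spins freely on its pin, 70 mm from the shaft axis. At angle q it is at x = -91, y = -70 cos q, z = 105 + 70 sin q mm in the fixture's frame. The crank arm lies 32 mm from it towards +x
- slot_mouth (a point): Centre of the jaw's slot mouth, 44 mm from the shaft axis. Slot 25 mm wide along the shaft, 7 mm high, 34 mm deep; the tang has about 1 mm play on each face, so the blank droops by 3 to 4 degrees
- blank: Steel blank, about 0.14 kg, 5 mm thick. Blade 46 mm wide (x), y -46 (ground tip) to +26 mm; tang 22 mm wide, y +26 to +62, 34 mm of it in the slot. Bolster 30 x 8 x 3 mm on the -z face at y +17; +z face smooth. Origin: mid-thickness, 2 mm from the centre of mass, 72 mm from the shaft axis. Starts +z up, tip to the fixture's -y; turned over, -z up, tip to +y. Grip its 46 mm width at the origin
- mixing_cup: White mixing cup with dried red lacquer inside, 56 mm across, 61 mm high, standing; bystander. Origin: centre of its underside
- cap_lying: Pale blue finned masking cap lying on its side, 48 x 47 x 41 mm; bystander. Origin: centre of its underside
- dial_gauge: Dial gauge lying face up, light grey round face 42 mm across with a short stem, 76 x 42 x 11 mm; bystander. Origin: centre of its underside
Not all that is in view belongs to the job. Several things have the shape of the blank; the one meant has the colours described above.

How it is judged:
By the outcome, as a careful person would: the job done as asked, in the order asked, and still so for the second after the job is handed in, while the arm keeps its last pose, push and grip.
It also fails if it takes over 61 s, if anything falls off the work surface, if the arm or the gripper's body presses on something with over 40 N, if the wrist force passes 120 N, or if a joint passes its speed limit or range.

ROBOT

A 7-joint arm with a two-finger parallel gripper is mounted at the origin on a cart in front of the work surface, level with it; the furniture and walls round the work are solid. World frame = base frame: x ahead of the robot, y to its left, z up, the work surface at z = 0. Lengths are in mm, angles in rad, forces in N, time in s.
With the tool pointing down it reaches from about 400 to 875 mm from the base axis. Payload 4.4 kg.
Tool frame: the origin (TCP) lies at the very end of the fingers, on their centre line; the grasp point (between the pads) lies 19 mm behind it; z points along the fingers, y is the direction in which the jaws open and shut (so a half turn about z gives the same grasp; the last joint's range is limited). The gripper opens to 85 mm and grips with 20 to 120 N. Pads are 22 mm wide; open, the fingers measure 114 mm over their backs; the gripper's body (76 mm by 85 mm) begins 54 mm behind the grasp point. The pads swing forward as they close: fully open they stand 13 mm farther back than shut.
Start: joints at [1.102, 0.628, 0.038, 1.517, -0.027, 0.996, -0.02], TCP at [254.825, -597.981, 231.313] pointing down, gripper open.
Joint ranges: [-3.06, 3.06], [-0.37, 2.12], [-1.25, 1.32], [0.18, 2.47], [-1.1, 4.24], [0.23, 1.98], [-2.94, 2.94]. Speed limits (rad/s): [2.57, 2.57, 3.14, 3.14, 3.14, 3.14, 3.14].

INTERFACE

Orientations are given as [roll, pitch, yaw] about the fixed x, y, z axes, in that order (R = Rz(yaw) Ry(pitch) Rx(roll)).
In Python, from cell import read_state, get_image, calibration, finish_job gives the robot as it stands. The module is installed in compiled form; this text tells all that it offers.
- The arm moves only by the tool apply_moves, never from a script. Its argument "increments" is a list of rows, each an object of numbers: "tx", "ty", "tz": the shift along the world's x, y, z in m; "rx", "ry", "rz": the turn, a rotation vector about the world's x, y, z in units of 5 degrees (1.0 is 5 degrees); "claw": the finger opening in m, from 0 to 0.0854. In form: [{"tx": .., "ty": .., "tz": .., "rx": .., "ry": .., "rz": .., "claw": ..}, ...]. A call has 1 to 12 rows; each row is the pose to reach, as a shift and turn from the pose commanded when the call began; what a row does not reach only later rows make up. A row lasts 1/10 s, in which the tool goes at most 50 mm and 8.59 degrees, less where a joint would pass 70% of its speed; a pose out of reach is approached as far as the arm can. A call with a gripper value outside its range is refused whole. The fingers move at their own pace and stop on an object; the grip force is fixed at half the most. Time passes only in rows, so rows that repeat a pose let the fingers close. It gives the time, the measured TCP pose, the force and the opening at its end, in the units of the state.
- read_state(): the state, without advancing time (a new reading comes with each control period).
- get_image(name): name is "scene" or "top"; returns the picture (420x560x3 uint8, red, green, blue); there is no depth.
- calibration(name): a dict with "camera_matrix" (3x3 intrinsics, pixels), "distortion" ([k1, k2, p1, p2, k3] as OpenCV has them; the pictures are not rectified), "origin" and "attitude" of the camera in the world. Camera axes: x right, y up, looking along -z (the intrinsics and any distortion apply to the point x, -y, -z); pixel columns grow to the right and rows downward; lengths in mm; the calibration is good to about 2 mm. A picture is of the moment at which its call begins. calibration takes no time and is no camera call.
- finish_job(): hands the job in, once; it reports no verdict.
The state is a dict: "clock": time; "qpos": joint angles; "qd": joint speeds; "tau": joint torques, N m; "eef_pos": TCP position; "tool_rot": TCP orientation; "force": force on the tool from outside, world axes, zero at the start; "torque": the same for the moment, N m; "width": finger opening in mm.
Only numpy, scipy, OpenCV 4.12 (cv2) and the standard library are available. Lean on these libraries where they do the work, as an engineer would, in place of code of your own. Each camera call takes 0.05 s, during which the arm holds its last target. There are 200 camera calls.

## Working session

There is one attempt and no reset: what is moved stays moved. The work goes in short steps, Python scripts to look and compute and a tool call to move; the robot and the scene stay as the last step left them, time stands still between calls to the robot, and variables do not carry over. Pictures are saved under pics/ and viewed, about 8 in all and at most 12, crops included, and the job is handed in when it is done.

Besides the shell and the picture viewer there is one more tool, called after "Request:" as name([rows], argument=value, ...), one row to a line, values as JSON. apply_moves: Moves the arm, as the interface text tells. Its arguments: {"type":"object","properties":{"increments":{"type":"array"}},"required":["increments"]}

```bash
mkdir -p pics; python3 - <<'E'
from cell import *
import cv2,numpy as np
for n in("scene","top"):
    im=get_image(n);cv2.imwrite(f"pics/{n}0.png",im[:,:,::-1]);c=calibration(n);print(n,c)
print(read_state())
E
```

```text
scene {'camera_matrix': array([[543.54379138,   0.        , 277.49759357],
       [  0.        , 543.54379138, 206.91543192],
       [  0.        ,   0.        ,   1.        ]]), 'distortion': array([-0.02211137,  0.        ,  0.        ,  0.        ,  0.        ]), 'origin': array([ -15.29588186, -985.36485021, 1142.85548461]), 'attitude': array([ 0.79991102, -0.00948524, -0.63198176])}
top {'camera_matrix': array([[518.64105318,   0.        , 271.09483064],
       [  0.        , 518.64105318, 205.79494456],
       [  0.        ,   0.        ,   1.        ]]), 'distortion': array([-0.01775067,  0.        ,  0.        ,  0.        ,  0.        ]), 'origin': array([ 529.67867265, -140.2068663 , 1259.34415504]), 'attitude': array([ 0.08567951,  0.01465738, -1.57787407])}
{'clock': 0.1, 'qpos': array([ 1.10221794,  0.62927009,  0.03844696,  1.51822737, -0.02699992,
        0.99633695, -0.01999776]), 'qd': array([-0.00063778, -0.00263949,  0.00048818, -0.00296839, -0.00042239,
       -0.00011838, -0.00194446]), 'tau': array([ 3.43895801e-03, -5.64526391e+01,  1.23048194e+00, -1.93970472e+01,
        1.12232968e-02,  5.44840994e-03,  2.42554972e-05]), 'eef_pos': array([ 254.59536932, -597.46413789,  230.48343245]), 'tool_rot': array([-3.13986898e+00,  1.90441164e-05,  4.02779822e-01]), 'force': array([0.27664648, 0.12701464, 0.71026057]), 'torque': array([ 0.02322853,  0.00220212, -0.00440564]), 'width': 85.3553300932139}
```

View pics/scene0.png

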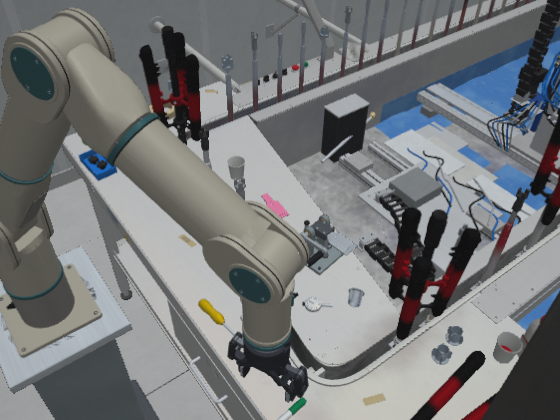

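View pics/top0.png

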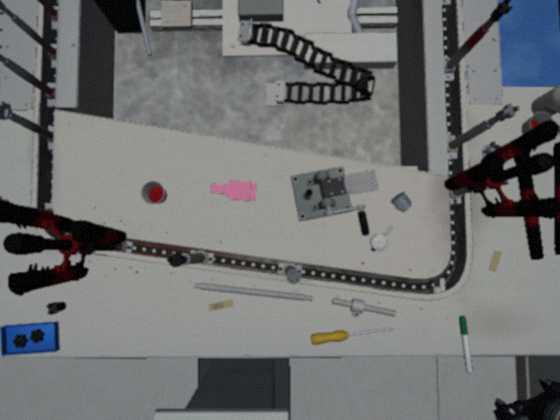

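The top view has the fixture at about (322,193) and a blank-shaped thing in its slot at (360,182). A pink look-alike lies at (235,190), the cup at (155,193), the cap at (400,200) and the gauge at (380,240). Next I'll enlarge the fixture to confirm.

```bash
cat > h.py <<'E'
import numpy as np,cv2
from cell import *
from scipy.spatial.transform import Rotation as R
def ray(n,uv):
    c=calibration(n);p=cv2.undistortPoints(np.array([[uv]],float),c["camera_matrix"],c["distortion"])[0,0]
    d=R.from_euler('xyz',c["attitude"]).as_matrix()@np.array([p[0],-p[1],-1]);return c["origin"],d
def onz(n,uv,z):
    o,d=ray(n,uv);return o+d*(z-o[2])/d[2]
def proj(n,P):
    c=calibration(n);q=(np.atleast_2d(P)-c["origin"])@R.from_euler('xyz',c["attitude"]).as_matrix()
    q=q*[1,-1,-1];return cv2.projectPoints(q,np.zeros(3),np.zeros(3),c["camera_matrix"],c["distortion"])[0][:,0]
def tri(u,v):
    a,d=ray("scene",u);b,e=ray("top",v);s=np.linalg.lstsq(np.c_[d,-e],b-a,rcond=None)[0]
    p,q=a+s[0]*d,b+s[1]*e;return (p+q)/2,np.linalg.norm(p-q)
E
python3 - <<'E'
import cv2
t=cv2.imread("pics/top0.png")[155:260,285:420];s=cv2.imread("pics/scene0.png")[205:315,270:380]
t=cv2.resize(t,None,fx=5.9,fy=5.7,interpolation=cv2.INTER_CUBIC)
cv2.imwrite("pics/c1.png",cv2.resize(cv2.imread("pics/top0.png")[155:255,285:418],None,fx=6,fy=6,interpolation=cv2.INTER_CUBIC))
cv2.imwrite("pics/c2.png",cv2.resize(cv2.imread("pics/scene0.png")[210:310,270:403],None,fx=6,fy=6,interpolation=cv2.INTER_CUBIC))
E
```

```text
(no output)
```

View pics/c1.png

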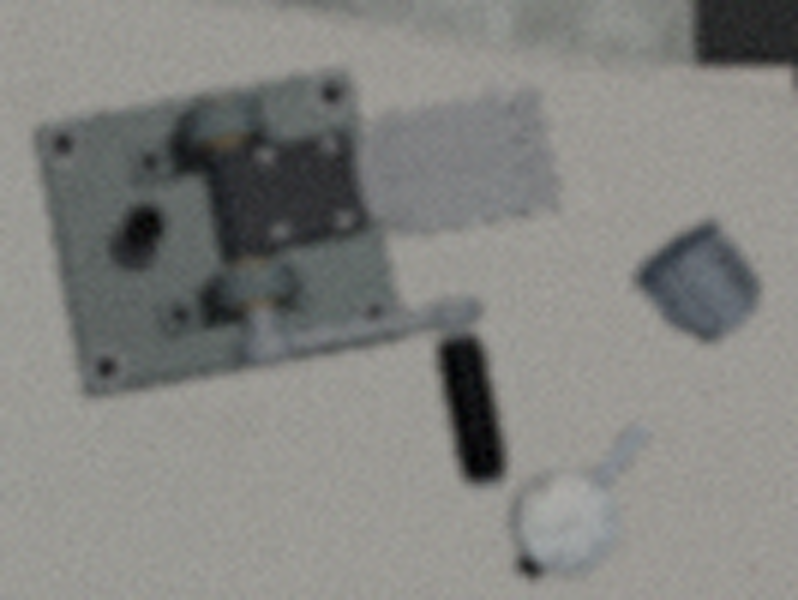

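View pics/c2.png

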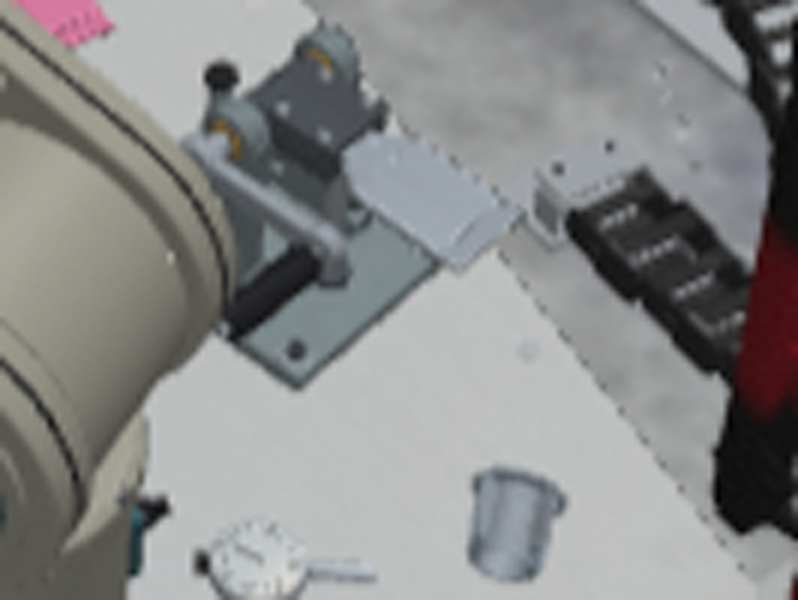

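The object in the slot is bare steel with a smooth face up, at top-view pixel (360,182), so it is the one meant. The pink blank-shaped thing at (235,190) lies loose and has the wrong colour. The black crank handle is at about (363.5,223) and the base corners are visible. There is also a black knob on the base's +y side, near (308,193).

```bash
python3 - <<'E'
from h import *
np.set_printoptions(precision=1,suppress=True)
f=lambda x,y:((x+.5)/6-.5+285,(y+.5)/6-.5+155)
g=lambda x,y:((x+.5)/6-.5+270,(y+.5)/6-.5+210)
C=np.array([onz("top",f(*p),10)[:2] for p in[(38,130),(348,70),(395,310),(88,395)]])
print("base",C,C.mean(0),[np.linalg.norm(C[i]-C[i-1]) for i in range(4)])
for i in range(4):
    d=C[i]-C[i-1];print(np.degrees(np.arctan2(d[1],d[0])))
im=cv2.imread("pics/top0.png");m=(im.max(2)<60).astype(np.uint8);m[:,:354]=0;m[:,376:]=0;m[:205]=0;m[240:]=0
n,l,s,c=cv2.connectedComponentsWithStats(m);k=1+s[1:,4].argmax()
r=cv2.minAreaRect(np.argwhere(l==k)[:,::-1].astype(np.float32));print(s[k],c[k],r)
h=onz("top",c[k],105);print("handle",h)
B=cv2.boxPoints(r);print(np.array([onz("top",b,105)[:2] for b in B]))
print("blank tip corners z~103",[onz("top",f(*p),101)[:2] for p in[(540,90),(560,210),(362,118),(378,232)]])
print("knob",tri(g(220,75),f(145,222)), "handle end tri",tri(g(232,325),f(482,475)), "hub",tri(g(205,145),f(262,335)))
print("gauge",onz("top",f(565,520),8),onz("top",f(640,432),5),"cap",onz("top",f(705,280),25))
print("cup",onz("top",(153,193),61), "pink",onz("top",(235,190),5))
# fixture pose with yaw fits
for yaw in(9,10,11,12):
    a=np.radians(yaw);M=np.array([[np.cos(a),-np.sin(a)],[np.sin(a),np.cos(a)]])
    print(yaw,"origin from handle",h[:2]-M@[-91,-70])
E
```

```text
base [[ 708.7 -171.3]
 [ 732.1 -297.1]
 [ 634.4 -314.1]
 [ 601.2 -190.3]] [ 669.1 -243.2] [np.float64(109.21587266525516), np.float64(127.9172349395586), np.float64(99.17034346927741), np.float64(128.20571262006885)]
9.999866780310825
-79.4676163007671
-170.11521378546556
105.02711290583008
[359 212  10  23 148] [363.2 222.9] ((363.2411804199219, 222.8352813720703), (22.99462890625, 6.616379737854004), 77.47119140625)
handle [ 589.1 -328.5  105. ]
[[ 612.7 -316.4]
 [ 615.8 -330.8]
 [ 565.8 -340.8]
 [ 562.7 -326.4]]
blank tip corners z~103 [array([ 709.1, -357.4]), array([ 663.8, -363.8]), array([ 699.1, -290.5]), array([ 656.1, -295.7])]
knob (array([ 661.8, -209.3,   89.6]), np.float64(0.2013530675574223)) handle end tri (array([ 566.6, -333.4,  101.6]), np.float64(3.781185682198115)) hub (array([ 618. , -251.5,  107.5]), np.float64(1.467524800934426))
gauge [ 549.6 -380.7    8. ] [ 584.8 -412.2    5. ] cap [ 644.1 -435.3   25. ]
cup [665.  152.1  61. ] pink [676.9 -34.9   5. ]
9 origin from handle [ 668.1 -245.1]
10 origin from handle [ 666.6 -243.8]
11 origin from handle [ 665.1 -242.4]
12 origin from handle [ 663.6 -241.1]
```

Fixture: origin ≈ (666.5, -243.5) and yaw ≈ 10.5°. Three measurements agree with the sizes given:
- **Base:** corners fit the 112 x 130 mm plate.
- **Handle:** its position and axis fit the given geometry.
- **Blank tip:** it lies within 2 mm of where it should be.

The knob at local (2, 34) is the far stop post. I'll now go above the handle with the jaws across the shaft.

Request:
apply_moves([
  {"tx":0.015,"ty":0.012,"rz":-0.1},
  {"tx":0.045,"ty":0.036,"rz":-0.3},
  {"tx":0.08,"ty":0.065,"rz":-0.6},
  {"tx":0.115,"ty":0.093,"rz":-0.9},
  {"tx":0.15,"ty":0.122,"rz":-1.2},
  {"tx":0.185,"ty":0.15,"rz":-1.5},
  {"tx":0.22,"ty":0.178,"rz":-1.8},
  {"tx":0.255,"ty":0.207,"rz":-2.1},
  {"tx":0.29,"ty":0.235,"rz":-2.3},
  {"tx":0.315,"ty":0.255,"rz":-2.5},
  {"tx":0.331,"ty":0.268,"rz":-2.52},
  {"tx":0.331,"ty":0.268,"rz":-2.52},
])

```text
$.increments[0]: bad value
```

Request:
apply_moves([
  {"tx":0.015,"ty":0.012,"tz":0,"rx":0,"ry":0,"rz":-0.1,"claw":0.085},
  {"tx":0.045,"ty":0.036,"tz":0,"rx":0,"ry":0,"rz":-0.3,"claw":0.085},
  {"tx":0.08,"ty":0.065,"tz":0,"rx":0,"ry":0,"rz":-0.6,"claw":0.085},
  {"tx":0.115,"ty":0.093,"tz":0,"rx":0,"ry":0,"rz":-0.9,"claw":0.085},
  {"tx":0.15,"ty":0.122,"tz":0,"rx":0,"ry":0,"rz":-1.2,"claw":0.085},
  {"tx":0.185,"ty":0.15,"tz":0,"rx":0,"ry":0,"rz":-1.5,"claw":0.085},
  {"tx":0.22,"ty":0.178,"tz":0,"rx":0,"ry":0,"rz":-1.8,"claw":0.085},
  {"tx":0.255,"ty":0.207,"tz":0,"rx":0,"ry":0,"rz":-2.1,"claw":0.085},
  {"tx":0.29,"ty":0.235,"tz":0,"rx":0,"ry":0,"rz":-2.3,"claw":0.085},
  {"tx":0.315,"ty":0.255,"tz":0,"rx":0,"ry":0,"rz":-2.5,"claw":0.085},
  {"tx":0.331,"ty":0.268,"tz":0,"rx":0,"ry":0,"rz":-2.52,"claw":0.085},
  {"tx":0.331,"ty":0.268,"tz":0,"rx":0,"ry":0,"rz":-2.52,"claw":0.085},
])

```text
clock: 1.3
eef_pos: [588.3, -326.5, 230.6]
tool_rot: [-3.14, -0.001, 0.188]
force: [-0.0, 0.7, -0.2]
width: 84.9
```

Request:
apply_moves([
  {"tx":0,"ty":0,"tz":0,"rx":0,"ry":0,"rz":0,"claw":0.085},
  {"tx":0,"ty":0,"tz":-0.02,"rx":0,"ry":0,"rz":0,"claw":0.07},
  {"tx":0,"ty":0,"tz":-0.04,"rx":0,"ry":0,"rz":0,"claw":0.06},
  {"tx":0,"ty":0,"tz":-0.06,"rx":0,"ry":0,"rz":0,"claw":0.06},
  {"tx":0,"ty":0,"tz":-0.07,"rx":0,"ry":0,"rz":0,"claw":0.06},
  {"tx":0,"ty":0,"tz":-0.07,"rx":0,"ry":0,"rz":0,"claw":0.06},
])

```text
clock: 1.9
eef_pos: [583.4, -331.5, 159.9]
tool_rot: [-3.14, 0.003, 0.18]
force: [-0.4, 0.0, 0.4]
width: 59.7
```

```bash
python3 - <<'E'
from h import *
for n in("scene","top"): cv2.imwrite(f"pics/{n}1.png",get_image(n)[:,:,::-1])
t=cv2.imread("pics/top1.png")[150:250,290:423];s=cv2.imread("pics/scene1.png")[210:310,270:403]
cv2.imwrite("pics/c3.png",np.hstack([cv2.resize(x,(400,300),interpolation=cv2.INTER_CUBIC) for x in(t,s)]))
s=read_state();print(s["eef_pos"],s["tool_rot"],s["force"],s["width"],s["qpos"])
E
```

```text
[ 585.39458382 -331.34971545  162.00843192] [ 3.14059216e+00 -2.60330488e-04  1.81311116e-01] [ 0.59352206 -0.49116841 -0.47390319] 60.2698756508282 [ 0.41988597  0.73559961  0.09372737  1.51751245 -0.08001428  0.89140813
 -0.8497279 ]
```

View pics/c3.png

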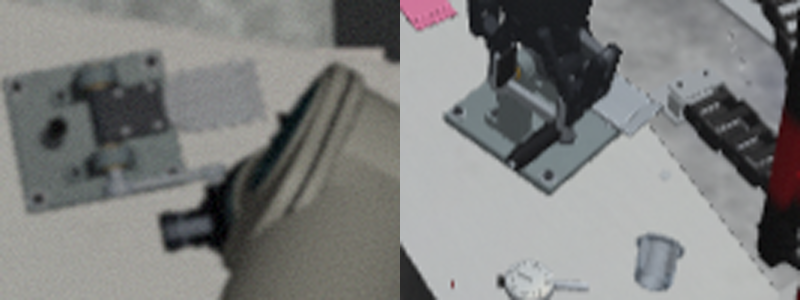

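The picture shows the open fingers straddling the crank handle from above, with blank, cap and gauge clear. I'll descend and close.

Request:
apply_moves([
  {"tx":0,"ty":0,"tz":-0.02,"rx":0,"ry":0,"rz":0,"claw":0.06},
  {"tx":0,"ty":0,"tz":-0.04,"rx":0,"ry":0,"rz":0,"claw":0.06},
  {"tx":0,"ty":0,"tz":-0.06,"rx":0,"ry":0,"rz":0,"claw":0.06},
  {"tx":0,"ty":0,"tz":-0.075,"rx":0,"ry":0,"rz":0,"claw":0.06},
  {"tx":0,"ty":0,"tz":-0.075,"rx":0,"ry":0,"rz":0,"claw":0.04},
  {"tx":0,"ty":0,"tz":-0.075,"rx":0,"ry":0,"rz":0,"claw":0.03},
  {"tx":0,"ty":0,"tz":-0.075,"rx":0,"ry":0,"rz":0,"claw":0.022},
  {"tx":0,"ty":0,"tz":-0.075,"rx":0,"ry":0,"rz":0,"claw":0.022},
])

```text
clock: 2.8
eef_pos: [586.5, -330.4, 87.6]
tool_rot: [3.14, -0.002, 0.183]
force: [-0.1, 0.4, 0.4]
width: 21.9
```

Request:
apply_moves([
  {"tx":0,"ty":0,"tz":0,"rx":0,"ry":0,"rz":0,"claw":0.018},
  {"tx":0,"ty":0,"tz":0,"rx":0,"ry":0,"rz":0,"claw":0.01},
  {"tx":0,"ty":0,"tz":0,"rx":0,"ry":0,"rz":0,"claw":0.005},
  {"tx":0,"ty":0,"tz":0,"rx":0,"ry":0,"rz":0,"claw":0.005},
  {"tx":0,"ty":0,"tz":0,"rx":0,"ry":0,"rz":0,"claw":0.005},
])

```text
clock: 3.3
eef_pos: [586.4, -329.9, 87.3]
tool_rot: [3.141, -0.001, 0.183]
force: [-0.4, 1.6, 4.9]
width: 16.4
```

Request:
apply_moves([
  {"tx":0,"ty":0.0003,"tz":0.0061,"rx":0,"ry":0,"rz":0,"claw":0.005},
  {"tx":-0.0002,"ty":0.001,"tz":0.0122,"rx":0,"ry":0,"rz":0,"claw":0.005},
  {"tx":-0.0005,"ty":0.0027,"tz":0.0193,"rx":0,"ry":0,"rz":0,"claw":0.005},
  {"tx":-0.0009,"ty":0.005,"tz":0.0262,"rx":0,"ry":0,"rz":0,"claw":0.005},
  {"tx":-0.0015,"ty":0.0081,"tz":0.0329,"rx":0,"ry":0,"rz":0,"claw":0.005},
  {"tx":-0.0022,"ty":0.0118,"tz":0.0391,"rx":0,"ry":0,"rz":0,"claw":0.005},
  {"tx":-0.003,"ty":0.0161,"tz":0.045,"rx":0,"ry":0,"rz":0,"claw":0.005},
  {"tx":-0.0037,"ty":0.0202,"tz":0.0495,"rx":0,"ry":0,"rz":0,"claw":0.005},
  {"tx":-0.0037,"ty":0.0202,"tz":0.0495,"rx":0,"ry":0,"rz":0,"claw":0.005},
])

```text
clock: 4.2
eef_pos: [582.6, -309.3, 137.2]
tool_rot: [3.141, -0.001, 0.184]
force: [3.8, -0.9, 1.5]
width: 16.3
```

Request:
apply_moves([
  {"tx":-0.0012,"ty":0.0063,"tz":0.0057,"rx":0,"ry":0,"rz":0,"claw":0.005},
  {"tx":-0.0024,"ty":0.0132,"tz":0.0105,"rx":0,"ry":0,"rz":0,"claw":0.005},
  {"tx":-0.0038,"ty":0.0207,"tz":0.0145,"rx":0,"ry":0,"rz":0,"claw":0.005},
  {"tx":-0.0053,"ty":0.0285,"tz":0.0174,"rx":0,"ry":0,"rz":0,"claw":0.005},
  {"tx":-0.0068,"ty":0.0367,"tz":0.0194,"rx":0,"ry":0,"rz":0,"claw":0.005},
  {"tx":-0.0083,"ty":0.0451,"tz":0.0204,"rx":0,"ry":0,"rz":0,"claw":0.005},
  {"tx":-0.0099,"ty":0.0535,"tz":0.0203,"rx":0,"ry":0,"rz":0,"claw":0.005},
  {"tx":-0.0114,"ty":0.0618,"tz":0.0192,"rx":0,"ry":0,"rz":0,"claw":0.005},
  {"tx":-0.0129,"ty":0.0699,"tz":0.0171,"rx":0,"ry":0,"rz":0,"claw":0.005},
  {"tx":-0.0144,"ty":0.0777,"tz":0.0139,"rx":0,"ry":0,"rz":0,"claw":0.005},
  {"tx":-0.0158,"ty":0.0851,"tz":0.0099,"rx":0,"ry":0,"rz":0,"claw":0.005},
  {"tx":-0.0158,"ty":0.0851,"tz":0.0099,"rx":0,"ry":0,"rz":0,"claw":0.005},
])

```text
clock: 5.4
eef_pos: [566.8, -221.5, 144.8]
tool_rot: [-3.139, -0.001, 0.185]
force: [6.3, 2.6, -1.7]
width: 16.2
```

Request:
apply_moves([
  {"tx":-0.0013,"ty":0.0068,"tz":-0.005,"rx":0,"ry":0,"rz":0,"claw":0.005},
  {"tx":-0.0024,"ty":0.013,"tz":-0.0107,"rx":0,"ry":0,"rz":0,"claw":0.005},
  {"tx":-0.0034,"ty":0.0185,"tz":-0.0172,"rx":0,"ry":0,"rz":0,"claw":0.005},
  {"tx":-0.0043,"ty":0.0231,"tz":-0.0244,"rx":0,"ry":0,"rz":0,"claw":0.005},
  {"tx":-0.005,"ty":0.0269,"tz":-0.032,"rx":0,"ry":0,"rz":0,"claw":0.005},
  {"tx":-0.0055,"ty":0.0297,"tz":-0.0401,"rx":0,"ry":0,"rz":0,"claw":0.005},
  {"tx":-0.0058,"ty":0.0313,"tz":-0.0472,"rx":0,"ry":0,"rz":0,"claw":0.005},
  {"tx":-0.006,"ty":0.0322,"tz":-0.0545,"rx":0,"ry":0,"rz":0,"claw":0.005},
  {"tx":-0.006,"ty":0.0324,"tz":-0.0594,"rx":0,"ry":0,"rz":0,"claw":0.005},
  {"tx":-0.006,"ty":0.0324,"tz":-0.0594,"rx":0,"ry":0,"rz":0,"claw":0.005},
])

```text
clock: 6.4
eef_pos: [561.6, -192.1, 87.2]
tool_rot: [3.141, -0.002, 0.183]
force: [4.0, -0.2, 7.1]
width: 16.1
```

Request:
apply_moves([
  {"tx":0,"ty":0,"tz":-0.001,"rx":0,"ry":0,"rz":0,"claw":0.005},
  {"tx":0,"ty":0,"tz":-0.002,"rx":0,"ry":0,"rz":0,"claw":0.005},
  {"tx":0,"ty":0,"tz":-0.002,"rx":0,"ry":0,"rz":0,"claw":0.005},
])

```text
clock: 6.7
eef_pos: [561.7, -192.1, 86.8]
tool_rot: [3.141, -0.003, 0.183]
force: [0.4, 0.5, 19.1]
width: 16.0
```

At the stop: the force rose to 19 N upward while z barely moved. I'll ease off, release and rise.

Request:
apply_moves([
  {"tx":0,"ty":0,"tz":0.0015,"rx":0,"ry":0,"rz":0,"claw":0.018},
  {"tx":0,"ty":0,"tz":0.0015,"rx":0,"ry":0,"rz":0,"claw":0.045},
  {"tx":0,"ty":0,"tz":0.0015,"rx":0,"ry":0,"rz":0,"claw":0.05},
  {"tx":0,"ty":0,"tz":0.0015,"rx":0,"ry":0,"rz":0,"claw":0.05},
  {"tx":0,"ty":0,"tz":0.015,"rx":0,"ry":0,"rz":0,"claw":0.05},
  {"tx":0,"ty":0,"tz":0.04,"rx":0,"ry":0,"rz":0,"claw":0.05},
  {"tx":0,"ty":0,"tz":0.075,"rx":0,"ry":0,"rz":0,"claw":0.056},
  {"tx":0,"ty":0,"tz":0.11,"rx":0,"ry":0,"rz":0,"claw":0.056},
  {"tx":0,"ty":0,"tz":0.14,"rx":0,"ry":0,"rz":0,"claw":0.056},
  {"tx":0,"ty":0,"tz":0.15,"rx":0,"ry":0,"rz":0,"claw":0.056},
])

```text
clock: 7.7
eef_pos: [561.7, -193.0, 238.3]
tool_rot: [3.139, -0.005, 0.183]
force: [0.5, -0.1, 0.6]
width: 56.0
```

```bash
python3 - <<'E'
from h import *
for n in("scene","top"): cv2.imwrite(f"pics/{n}2.png",get_image(n)[:,:,::-1])
t=cv2.imread("pics/top2.png")[150:240,250:370];s=cv2.imread("pics/scene2.png")[190:280,260:380]
cv2.imwrite("pics/c4.png",np.hstack([cv2.resize(x,(400,300),interpolation=cv2.INTER_CUBIC) for x in(t,s)]))
s=read_state();print(s["eef_pos"],s["force"],s["width"])
E
```

```text
[ 560.92295527 -192.5567769   236.07915938] [-0.14316267  0.31072945 -0.27644942] 56.29417763188207
```

View pics/c4.png

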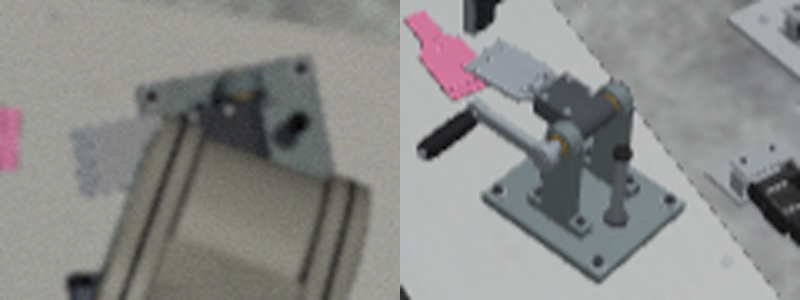

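The crank points to +y and the blank is turned over, extending to the fixture's +y. The tip corners in the crops are about (75,130) and (85,197) from the top, and (67,62) and (103,40) in the scene view. I'll check the tip position and droop.

```bash
python3 - <<'E'
from h import *
np.set_printoptions(precision=1,suppress=True)
k=400/120
f=lambda x,y:((x+.5)/k-.5+250,(y+.5)/k-.5+150)
g=lambda x,y:((x+.5)/k-.5+260,(y+.5)/k-.5+190)
O=np.array([666.5,-243.5,0]);M=R.from_euler('z',10.5,degrees=True).as_matrix()
for a,b in(((67,62),(85,197)),((103,40),(75,130))):
    p,e=tri(g(*a),f(*b));print("tip",p,e,"local",(p-O)@M)
for b in((85,197),(75,130)): print((onz("top",f(*b),99)-O)@M)
print("exp tip px top",(proj("top",O+M@[-23,118,99])-[250,150])*k,(proj("top",O+M@[23,118,99])-[250,150])*k)
print("exp tip px scene",(proj("scene",O+M@[-23,118,99])-[260,190])*k,(proj("scene",O+M@[23,118,99])-[260,190])*k,(proj("scene",O+M@[23,118,103])-[260,190])*k)
print("grip world",O+M@[0,72,105])
E
```

```text
tip [ 624.5 -134.4  103.5] 5.0551819919223915 local [-21.4 114.9 103.5]
tip [ 669.2 -127.1   98.1] 2.064375562005364 local [ 23.8 114.   98.1]
[-22.9 116.7  99. ]
[ 23.  114.7  99. ]
exp tip px top [[ 81.9 196.4]] [[ 69.  129.7]]
exp tip px scene [[58.7 64.1]] [[96.4 36.4]] [[96.5 32.9]]
grip world [ 653.4 -172.7  105. ]
```

Local x matches ±23 mm, so the fixture pose is confirmed and the blank is fully seated. I'll turn 90° and go above its origin.

Request:
apply_moves([
  {"tx":0.004,"ty":0.001,"tz":0,"rx":0,"ry":0,"rz":0.8,"claw":0.056},
  {"tx":0.012,"ty":0.003,"tz":0,"rx":0,"ry":0,"rz":2.4,"claw":0.056},
  {"tx":0.021,"ty":0.005,"tz":0,"rx":0,"ry":0,"rz":4.1,"claw":0.056},
  {"tx":0.03,"ty":0.007,"tz":0,"rx":0,"ry":0,"rz":5.8,"claw":0.056},
  {"tx":0.039,"ty":0.009,"tz":0,"rx":0,"ry":0,"rz":7.5,"claw":0.056},
  {"tx":0.048,"ty":0.01,"tz":0,"rx":0,"ry":0,"rz":9.2,"claw":0.056},
  {"tx":0.057,"ty":0.012,"tz":0,"rx":0,"ry":0,"rz":10.9,"claw":0.056},
  {"tx":0.066,"ty":0.014,"tz":0,"rx":0,"ry":0,"rz":12.6,"claw":0.056},
  {"tx":0.075,"ty":0.016,"tz":0,"rx":0,"ry":0,"rz":14.3,"claw":0.056},
  {"tx":0.084,"ty":0.017,"tz":0,"rx":0,"ry":0,"rz":16,"claw":0.056},
  {"tx":0.091,"ty":0.018,"tz":0,"rx":0,"ry":0,"rz":17.4,"claw":0.056},
  {"tx":0.0933,"ty":0.0186,"tz":0,"rx":0,"ry":0,"rz":18,"claw":0.056},
])

```text
clock: 9.0
eef_pos: [653.0, -173.1, 231.7]
tool_rot: [-3.138, -0.003, 1.758]
force: [-0.0, -0.6, -0.4]
width: 56.2
```

Request:
apply_moves([
  {"tx":0,"ty":0,"tz":-0.02,"rx":0,"ry":0,"rz":0,"claw":0.056},
  {"tx":0,"ty":0,"tz":-0.05,"rx":0,"ry":0,"rz":0,"claw":0.056},
  {"tx":0,"ty":0,"tz":-0.08,"rx":0,"ry":0,"rz":0,"claw":0.056},
  {"tx":0,"ty":0,"tz":-0.09,"rx":0,"ry":0,"rz":0,"claw":0.056},
  {"tx":0,"ty":0,"tz":-0.09,"rx":0,"ry":0,"rz":0,"claw":0.056},
  {"tx":0,"ty":0,"tz":-0.09,"rx":0,"ry":0,"rz":0,"claw":0.056},
])

```text
clock: 9.6
eef_pos: [654.0, -173.6, 144.6]
tool_rot: [3.141, -0.0, 1.754]
force: [0.3, 0.0, 1.0]
width: 55.8
```

```bash
python3 - <<'E'
from h import *
cv2.imwrite("pics/scene3.png",get_image("scene")[:,:,::-1])
s=cv2.imread("pics/scene3.png")[180:270,240:360]
cv2.imwrite("pics/c5.png",cv2.resize(s,(720,540),interpolation=cv2.INTER_CUBIC))
s=read_state();print(s["eef_pos"],s["tool_rot"],s["force"],s["width"],s["qpos"])
E
```

```text
[ 654.5337297  -173.68932174  145.43814756] [3.13970317e+00 4.80935409e-04 1.75367222e+00] [ 1.29864918  0.26162928 -0.91269453] 56.17713446637682 [ 0.37641719  0.77112451 -0.28228729  1.51002348  0.25135086  0.89427254
  0.19520729]
```

View pics/c5.png

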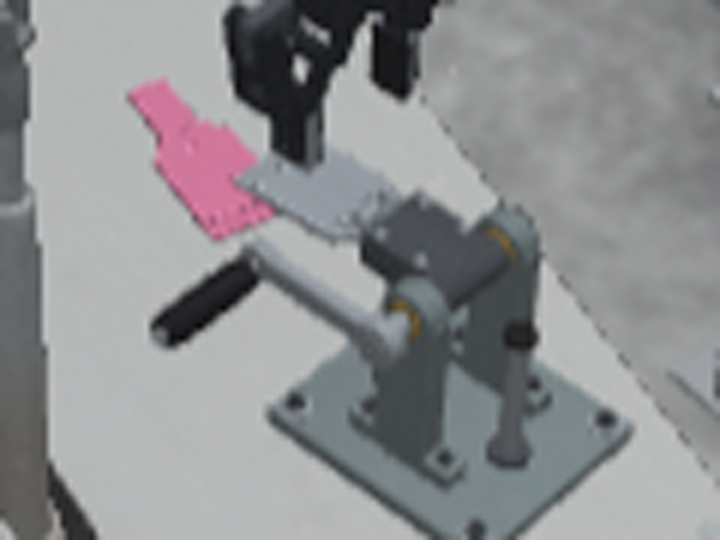

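The picture shows the fingers poised either side of the blank at about (300,160) and (400,95), with the crank clear. I'll descend.

Request:
apply_moves([
  {"tx":0,"ty":0,"tz":-0.015,"rx":0,"ry":0,"rz":0,"claw":0.056},
  {"tx":0,"ty":0,"tz":-0.027,"rx":0,"ry":0,"rz":0,"claw":0.056},
  {"tx":0,"ty":0,"tz":-0.035,"rx":0,"ry":0,"rz":0,"claw":0.056},
  {"tx":0,"ty":0,"tz":-0.04,"rx":0,"ry":0,"rz":0,"claw":0.056},
  {"tx":0,"ty":0,"tz":-0.043,"rx":0,"ry":0,"rz":0,"claw":0.056},
])

```text
clock: 10.15
eef_pos: [653.3, -173.6, 100.5]
tool_rot: [-3.141, -0.0, 1.754]
force: [-0.4, -0.6, 0.3]
width: 55.8
```

Request:
apply_moves([
  {"tx":0,"ty":0,"tz":-0.007,"rx":0,"ry":0,"rz":0,"claw":0.056},
  {"tx":0,"ty":0,"tz":-0.014,"rx":0,"ry":0,"rz":0,"claw":0.056},
  {"tx":0,"ty":0,"tz":-0.02,"rx":0,"ry":0,"rz":0,"claw":0.056},
  {"tx":0,"ty":0,"tz":-0.02,"rx":0,"ry":0,"rz":0,"claw":0.052},
  {"tx":0,"ty":0,"tz":-0.02,"rx":0,"ry":0,"rz":0,"claw":0.049},
  {"tx":0,"ty":0,"tz":-0.02,"rx":0,"ry":0,"rz":0,"claw":0.049},
])

```text
clock: 10.75
eef_pos: [653.9, -173.7, 81.6]
tool_rot: [3.141, 0.0, 1.754]
force: [-1.1, 0.7, 0.8]
width: 49.1
```

Request:
apply_moves([
  {"tx":0,"ty":0,"tz":0,"rx":0,"ry":0,"rz":0,"claw":0.046},
  {"tx":0,"ty":0,"tz":0,"rx":0,"ry":0,"rz":0,"claw":0.042},
  {"tx":0,"ty":0,"tz":0,"rx":0,"ry":0,"rz":0,"claw":0.03},
  {"tx":0,"ty":0,"tz":0,"rx":0,"ry":0,"rz":0,"claw":0.03},
  {"tx":0,"ty":0,"tz":0,"rx":0,"ry":0,"rz":0,"claw":0.03},
  {"tx":0,"ty":0,"tz":0,"rx":0,"ry":0,"rz":0,"claw":0.03},
])

```text
clock: 11.35
eef_pos: [653.8, -173.7, 81.8]
tool_rot: [3.141, 0.0, 1.754]
force: [-2.3, -0.3, 5.9]
width: 44.3
```

Request:
apply_moves([
  {"tx":0,"ty":0,"tz":0.0004,"rx":0,"ry":0,"rz":0,"claw":0.03},
  {"tx":-0.0005,"ty":0.003,"tz":0.0004,"rx":0,"ry":0,"rz":0,"claw":0.03},
  {"tx":-0.0013,"ty":0.007,"tz":0.0004,"rx":0,"ry":0,"rz":0,"claw":0.03},
  {"tx":-0.002,"ty":0.011,"tz":0.0004,"rx":0,"ry":0,"rz":0,"claw":0.03},
  {"tx":-0.0028,"ty":0.015,"tz":0.0004,"rx":0,"ry":0,"rz":0,"claw":0.03},
])

```text
clock: 11.85
eef_pos: [650.4, -157.2, 81.1]
tool_rot: [-3.141, -0.002, 1.754]
force: [-0.5, -0.5, -1.4]
width: 44.4
```

Request:
apply_moves([
  {"tx":-0.0007,"ty":0.004,"tz":0,"rx":0,"ry":0,"rz":0,"claw":0.03},
  {"tx":-0.0015,"ty":0.008,"tz":0,"rx":0,"ry":0,"rz":0,"claw":0.03},
  {"tx":-0.0022,"ty":0.012,"tz":0,"rx":0,"ry":0,"rz":0,"claw":0.03},
  {"tx":-0.003,"ty":0.016,"tz":0,"rx":0,"ry":0,"rz":0,"claw":0.03},
  {"tx":-0.0037,"ty":0.02,"tz":0,"rx":0,"ry":0,"rz":0,"claw":0.03},
  {"tx":-0.0045,"ty":0.024,"tz":0,"rx":0,"ry":0,"rz":0,"claw":0.03},
  {"tx":-0.0056,"ty":0.03,"tz":0,"rx":0,"ry":0,"rz":0,"claw":0.03},
  {"tx":-0.0069,"ty":0.037,"tz":0,"rx":0,"ry":0,"rz":0,"claw":0.03},
  {"tx":-0.0083,"ty":0.045,"tz":0,"rx":0,"ry":0,"rz":0,"claw":0.03},
  {"tx":-0.0093,"ty":0.05,"tz":0,"rx":0,"ry":0,"rz":0,"claw":0.03},
  {"tx":-0.0093,"ty":0.05,"tz":0,"rx":0,"ry":0,"rz":0,"claw":0.03},
])

```text
clock: 12.95
eef_pos: [641.5, -107.0, 81.8]
tool_rot: [3.142, -0.001, 1.756]
force: [0.5, -0.4, -1.6]
width: 44.6
```

Request:
apply_moves([
  {"tx":0,"ty":0,"tz":0.005,"rx":0,"ry":0,"rz":0,"claw":0.03},
  {"tx":0,"ty":0,"tz":0.015,"rx":0,"ry":0,"rz":0,"claw":0.03},
  {"tx":0,"ty":0,"tz":0.03,"rx":0,"ry":0,"rz":0,"claw":0.03},
  {"tx":0,"ty":0,"tz":0.05,"rx":0,"ry":0,"rz":0,"claw":0.03},
  {"tx":0,"ty":0,"tz":0.07,"rx":0,"ry":0,"rz":0,"claw":0.03},
  {"tx":0,"ty":0,"tz":0.09,"rx":0,"ry":0,"rz":0,"claw":0.03},
  {"tx":0,"ty":0,"tz":0.11,"rx":0,"ry":0,"rz":0,"claw":0.03},
  {"tx":0,"ty":0,"tz":0.13,"rx":0,"ry":0,"rz":0,"claw":0.03},
  {"tx":0,"ty":0,"tz":0.145,"rx":0,"ry":0,"rz":0,"claw":0.03},
  {"tx":0,"ty":0,"tz":0.155,"rx":0,"ry":0,"rz":0,"claw":0.03},
  {"tx":0,"ty":0,"tz":0.16,"rx":0,"ry":0,"rz":0,"claw":0.03},
  {"tx":0,"ty":0,"tz":0.16,"rx":0,"ry":0,"rz":0,"claw":0.03},
])

```text
clock: 14.15
eef_pos: [641.8, -108.9, 242.6]
tool_rot: [3.14, 0.0, 1.753]
force: [-0.6, -0.4, -2.9]
width: 44.3
```

```bash
python3 - <<'E'
from h import *
for n in("scene","top"): cv2.imwrite(f"pics/{n}4.png",get_image(n)[:,:,::-1])
s=read_state();e=s["eef_pos"];print(e,s["tool_rot"],s["force"],s["width"])
C=[]
for n in("scene","top"):
    u=proj(n,e+[0,0,19])[0].astype(int);x,y=u[0]-33,u[1]-42;print(n,u,x,y)
    C.append(cv2.resize(cv2.imread(f"pics/{n}4.png")[y:y+84,x:x+66],(396,504),interpolation=cv2.INTER_CUBIC))
cv2.imwrite("pics/c6.png",np.hstack(C))
E
```

```text
[ 641.05227357 -108.75209883  241.16044094] [-3.14046264e+00 -3.08774364e-04  1.75359334e+00] [-0.3493461   0.24031153 -1.37619507] 44.309706447997854
scene [278 156] 245 114
top [262 192] 229 150
```

View pics/c6.png

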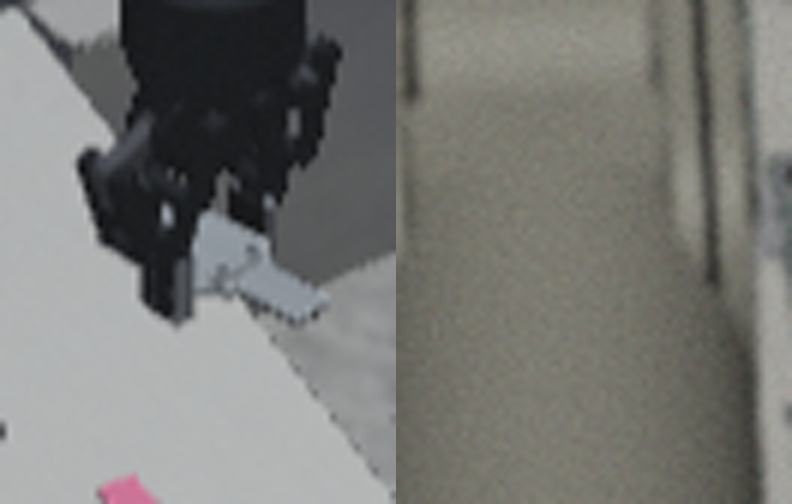

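The grip is good: the bolster is up at crop (240,268) and the tang end at (314,308). The top view is hidden by the arm. The blank still carries its slot droop of 3 to 4°, tip down, so I'll raise the tip by 3.5° and measure the result in the scene view.

Request:
apply_moves([
  {"tx":0,"ty":0,"tz":0.002,"rx":0.2,"ry":0.04,"rz":0,"claw":0.03},
  {"tx":0,"ty":0,"tz":0.006,"rx":0.4,"ry":0.08,"rz":0,"claw":0.03},
  {"tx":0,"ty":0,"tz":0.01,"rx":0.6,"ry":0.11,"rz":0,"claw":0.03},
  {"tx":0,"ty":0,"tz":0.01,"rx":0.69,"ry":0.13,"rz":0,"claw":0.03},
  {"tx":0,"ty":0,"tz":0.01,"rx":0.69,"ry":0.13,"rz":0,"claw":0.03},
  {"tx":0,"ty":0,"tz":0.01,"rx":0.69,"ry":0.13,"rz":0,"claw":0.03},
  {"tx":0,"ty":0,"tz":0.01,"rx":0.69,"ry":0.13,"rz":0,"claw":0.03},
])

```text
clock: 14.95
eef_pos: [641.4, -108.4, 251.6]
tool_rot: [-3.141, -0.062, 1.754]
force: [-0.4, 0.6, -0.3]
width: 44.4
```

```bash
python3 - <<'E'
from h import *
im=sum(get_image("scene").astype(float) for _ in range(6))/6
cv2.imwrite("pics/scene5.png",im[:,:,::-1])
s=read_state();print(s["eef_pos"],s["tool_rot"],s["force"],s["width"])
cv2.imwrite("pics/c7.png",cv2.resize(cv2.imread("pics/scene5.png")[140:180,262:314],(780,600),interpolation=cv2.INTER_CUBIC))
E
```

```text
[ 641.50058207 -108.55132674  251.69953726] [-3.14131282 -0.06126863  1.75387442] [ 0.01745523  0.07796171 -2.09518749] 44.75352643205764[ WARN:0@8.774] global loadsave.cpp:1063 imwrite_ Unsupported depth image for selected encoder is fallbacked to CV_8U.
```

View pics/c7.png

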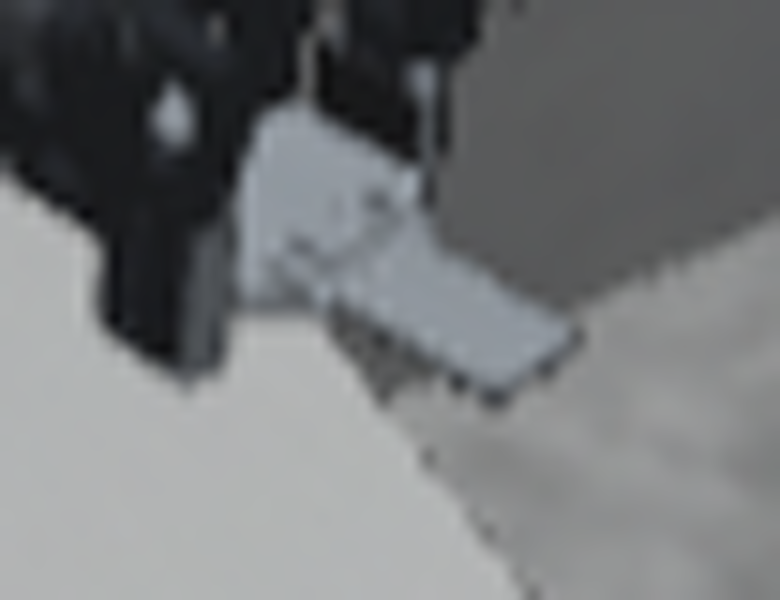

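```bash
python3 - <<'E'
from h import *
np.set_printoptions(precision=3,suppress=True)
e=np.array([641.4,-108.4,251.5]);yaw=np.degrees(1.754)-90
c=e+[0,0,22]
for d in(-4,-2,0,2,4):   # + = tip up
    M=R.from_euler('z',yaw,degrees=True)*R.from_euler('x',d,degrees=True)
    P=np.array([[-11,-28,2.5],[-11,-62,2.5],[11,-28,2.5],[11,-62,2.5]])
    u=(proj("scene",c+M.apply(P))-[262,140]+.5)*15-.5
    print(d,u.round(0).tolist(),[(u[i+1,1]-u[i,1])/(u[i+1,0]-u[i,0]) for i in(0,2)])
im=cv2.imread("pics/scene5.png").astype(float)
# sub-pixel far edge of tang: brightness step along columns
g=im[140:180,262:314].mean(2)
xs,ys=[],[]
for x in range(30,37):
    col=g[12:25,x];k=np.diff(col);i=k.argmax();w=k[max(0,i-1):i+2];xs.append(x);ys.append(12+(w*np.arange(max(0,i-1),i-1+1+len(w)-1)).sum()/w.sum()+.5)
print(xs,np.array(ys),np.polyfit(xs,ys,1))
E
```

```text
-4 [[336.0, 273.0], [487.0, 351.0], [424.0, 214.0], [575.0, 291.0]] [np.float64(0.5225801105827663), np.float64(0.513269453673464)]
-2 [[337.0, 278.0], [487.0, 362.0], [425.0, 219.0], [575.0, 301.0]] [np.float64(0.56060842582134), np.float64(0.5514251636680486)]
0 [[337.0, 282.0], [487.0, 372.0], [425.0, 223.0], [575.0, 312.0]] [np.float64(0.5985702766161748), np.float64(0.5895413689788651)]
2 [[337.0, 287.0], [487.0, 382.0], [425.0, 228.0], [575.0, 322.0]] [np.float64(0.6365584476782243), np.float64(0.627711216002696)]
4 [[337.0, 292.0], [487.0, 392.0], [425.0, 233.0], [574.0, 332.0]] [np.float64(0.6746659855972117), np.float64(0.6660283804424998)]
[30, 31, 32, 33, 34, 35, 36] [16.865 17.413 17.853 18.844 19.435 19.846 20.392] [ 0.608 -1.408]
```

The edge slopes (0.61 to 0.62, where 0.594 is level) put the tip about 1° ± 1° too high, while the stated droop implies about 0°. I'll take back 0.5°, settle, and check the whole scene.

Request:
apply_moves([
  {"tx":0,"ty":0,"tz":0,"rx":-0.1,"ry":-0.02,"rz":0,"claw":0.03},
  {"tx":0,"ty":0,"tz":0,"rx":-0.1,"ry":-0.02,"rz":0,"claw":0.03},
  {"tx":0,"ty":0,"tz":0,"rx":-0.1,"ry":-0.02,"rz":0,"claw":0.03},
  {"tx":0,"ty":0,"tz":0,"rx":-0.1,"ry":-0.02,"rz":0,"claw":0.03},
  {"tx":0,"ty":0,"tz":0,"rx":-0.1,"ry":-0.02,"rz":0,"claw":0.03},
  {"tx":0,"ty":0,"tz":0,"rx":-0.1,"ry":-0.02,"rz":0,"claw":0.03},
  {"tx":0,"ty":0,"tz":0,"rx":-0.1,"ry":-0.02,"rz":0,"claw":0.03},
  {"tx":0,"ty":0,"tz":0,"rx":-0.1,"ry":-0.02,"rz":0,"claw":0.03},
])

```text
clock: 16.05
eef_pos: [641.5, -108.7, 251.7]
tool_rot: [-3.142, -0.052, 1.754]
force: [-0.5, 0.7, -0.8]
width: 44.6
```

```bash
python3 - <<'E'
from h import *
cv2.imwrite("pics/scene6.png",get_image("scene")[:,:,::-1])
s=read_state();print(s["eef_pos"],s["tool_rot"],s["force"],s["width"],abs(s["qd"]).max())
cv2.imwrite("pics/c8.png",cv2.resize(cv2.imread("pics/scene6.png")[120:330,200:400],None,fx=2.8,fy=2.8,interpolation=cv2.INTER_CUBIC))
E
```

```text
[ 641.5174223  -108.71945476  251.71732044] [-3.14150732 -0.05243485  1.75354136] [-0.33279858 -0.25861543 -1.89147277] 44.36410370442266 0.0022720050491239503
```

View pics/c8.png

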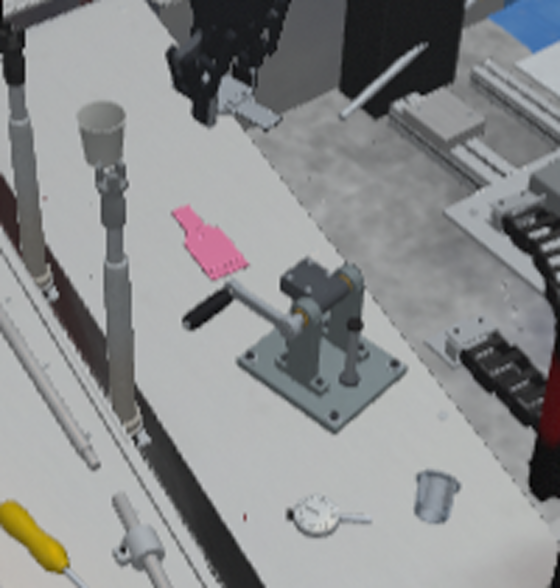

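The blank is held high with its bolster up at crop (245,105). The crank is at the far stop (210,305), the slot is empty, and the gauge, cap and cup stand where they were. I'm handing in.

```bash
python3 -c "
from cell import *
print(finish_job())"
```

```text
the job is handed in; nothing more can be done
None
```

The blank is out of the slot and held in the air, bolster face up. The crank is over at the far stop. I handed the job in at about 16 s; no verdict is reported.

- **Crank:** I gripped the handle, swung it along its half-circle with at most about 7 N on the tool, then pressed lightly onto the stop (19 N). The last picture shows it still pointing to +y.
- **Blank:** I gripped it by its 46 mm width and drew it straight out. It is about 165 mm above the slot, the joints were almost still, and the gripper opening was steady at about 44.5 mm. That reads 1.5 mm under the true width, as the 18 mm handle also did.
- **Level:** I corrected the slot droop by 3.5°. One camera view then read about 1° ± 1° tip up, against the 0° expected from the stated droop. I took back 0.5°, so it should be within about 1° of level. The top camera could not confirm this because the arm hid the blank.
- **Bystanders:** The cap and gauge look unmoved in the last picture. I never worked near the mixing cup, and I judged all three by eye, without measuring them again.

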